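# Load the punch carrier and slide it into the lever press

### The job

Draw the three punches out of their leaning stands and set each one upright, shank down and fully seated, in the tray pocket of its own size. Once all three are in, slide the loaded tray by its fin, nose first, into the slotted bed of the lever press until the nose rests against the brass depth stop, gently enough not to shift the stop. Let go, and leave the other things on the desk where they lie.

Things in the scene. Friction and masses are not known exactly. Their poses are not given: they have to be found in the camera images.
- punch_small: small bright metal punch: shank 12 mm across, 18 mm long, chamfered foot; above it a round barrel 20 mm across, 34 mm tall, two dark rings; on top a dark nib 8 mm across, 8 mm tall. Origin at the centre of the shank's foot, z towards the nib. Starts with its shank in a stand's bore, shoulder on the face, leaning 35 degrees: it comes out only along its own axis. 40 g +-30 %
- stand_small: small fixed wooden stand (80 x 50 mm foot, top edge 57 mm high) that holds the small punch. Its 46 x 46 mm bored face leans 35 degrees towards the stand's own -x, roughly towards the robot; the bore's mouth is 15 mm to -x of the origin and 43 mm above it; the bore is a square hole 13 mm wide, 21 mm deep. Origin at the centre of the underside.
- pocket_small (a point): centre of the mouth of the tray's small pocket, 14 mm across with a 1 mm chamfer, 20 mm deep, for the small punch; level with the tray's top, 22 mm above the tray's underside. Axes are the tray's
- punch_medium: medium bright metal punch: shank 16 mm across, 18 mm long, chamfered foot; above it a round barrel 26 mm across, 34 mm tall, two dark rings; on top a dark nib 8 mm across, 8 mm tall. Origin at the centre of the shank's foot, z towards the nib. Starts with its shank in a stand's bore, shoulder on the face, leaning 35 degrees: it comes out only along its own axis. 60 g +-30 %
- stand_medium: small fixed wooden stand (80 x 50 mm foot, top edge 57 mm high) that holds the medium punch. Its 46 x 46 mm bored face leans 35 degrees towards the stand's own -x, roughly towards the robot; the bore's mouth is 15 mm to -x of the origin and 43 mm above it; the bore is a square hole 17 mm wide, 21 mm deep. Origin at the centre of the underside.
- pocket_medium (a point): centre of the mouth of the tray's medium pocket, 18 mm across with a 1 mm chamfer, 20 mm deep, for the medium punch; level with the tray's top, 22 mm above the tray's underside. Axes are the tray's
- punch_large: large bright metal punch: shank 20 mm across, 18 mm long, chamfered foot; above it a round barrel 32 mm across, 34 mm tall, two dark rings; on top a dark nib 8 mm across, 8 mm tall. Origin at the centre of the shank's foot, z towards the nib. Starts with its shank in a stand's bore, shoulder on the face, leaning 35 degrees: it comes out only along its own axis. 90 g +-30 %
- stand_large: small fixed wooden stand (80 x 50 mm foot, top edge 57 mm high) that holds the large punch. Its 46 x 46 mm bored face leans 35 degrees towards the stand's own -x, roughly towards the robot; the bore's mouth is 15 mm to -x of the origin and 43 mm above it; the bore is a square hole 21 mm wide, 21 mm deep. Origin at the centre of the underside.
- pocket_large (a point): centre of the mouth of the tray's large pocket, 22 mm across with a 1 mm chamfer, 20 mm deep, for the large punch; level with the tray's top, 22 mm above the tray's underside. Axes are the tray's
- tray: loose aluminium carrier tray lying flat on the desk, 190 mm long (its x), 64 mm wide (y), 22 mm thick, 350 g +-25 %, solid flat top; loaded it drags with some 3 N. Three pockets in a row on its middle line at x = +62 (large), +17 (medium), -26 mm (small); an upright fin to hold it by at x = -73 mm. Its +x end is the nose that goes into the press first. Origin at the centre of the underside.
- tray_fin (a point): grip point on the tray's fin: the fin is 30 mm long (tray x), 10 mm thick (tray y) and stands 36 mm above the tray's top; the point is 23 mm above the tray's top
- tray_nose (a point): middle of the tray's front end face, 95 mm to +x of its origin, 10 mm above the underside
- press: fixed cast iron lever press. Its slotted bed is two parallel iron rails 69 mm apart inside, 18 mm high, 170 mm long, along the press's x, flared at the mouth; the tray slides between them on the desk towards the press's +x, under the ram, whose foot is 118 mm above the desk. Origin on the desk in the middle of the slot, 100 mm in from the slot's mouth
- slot_mouth (a point): middle of the slot's mouth at desk level, where the straight rails begin; the flares reach 28 mm farther out. Axes are the press's: x points into the slot
- stop_face (a point): middle of the face of the brass depth stop inside the slot (44 mm wide, 26 mm high plate, the point 11 mm above the desk), 118 to 142 mm in from the slot's mouth: it is set differently each time. Axes are the press's. The stop is held by friction only: pushed with more than about 22 N it shifts for good.
- browline_frame: folded brown browline spectacle frame, 130 x 75 mm, 7 mm high, a bystander to leave where it lies; origin under its middle
- reamer: hinge reamer with a 16 mm thick bone handle, 145 mm long, a bystander to leave where it lies; origin under its middle
- saucer: porcelain saucer, 84 mm across, 18 mm high, a bystander to leave where it lies; origin under its middle
- bench_block: round steel bench block, 68 mm across, 24 mm high, a bystander to leave where it lies; origin under its middle
- screwdriver: screwdriver, 130 mm long, a bystander to leave where it lies; origin under its middle
- oil_pot: small amber glass jar, 36 mm across, 50 mm high, a bystander to leave where it lies; origin under its middle
- loupe: black eye loupe, 38 mm across, 30 mm high, a bystander to leave where it lies; origin under its middle
Mind the look-alikes: they are no part of the job. Leave any green or pink look-alike of the punch_small alone. What is shaped like the tray but blue is not meant.

How it is judged:
By the outcome, as a careful person would: the job done as asked, in the order asked, and still so for the second after the job is handed in, with the robot touching nothing.
It also fails if it takes over 72 s, if anything falls off the work surface, if the arm or the gripper's body presses on something with over 40 N, if the wrist force passes 120 N, or if a joint passes its speed limit or range.

### The arm

A 6-joint arm with a two-finger parallel gripper is mounted at the origin on the work surface. World frame = base frame: x ahead of the robot, y to its left, z up, the work surface at z = 0. Lengths are in m, angles in degrees, forces in N, time in s.
With the tool pointing down it reaches from about 0.35 to 0.875 m from the base axis. Payload 4.2 kg.
Tool frame: the origin (TCP) lies midway between the tips of the shut fingers; the grasp point (between the pads) lies 19 mm behind it; z points along the fingers, y is the line along which they close (so a half turn about z gives the same grasp; the last joint's range is limited). The gripper opens to 87 mm and grips with 3 to 60 N. Pads are 19 mm wide; open, the fingers measure 117 mm over their backs; the gripper's body (75 mm by 190 mm) begins 51 mm behind the grasp point.
Start: joints at [14.817, 22.042, 0.453, 0, -68.411, -14.817], TCP at [0.625, 0, 0.223] pointing down, gripper open.
Joint ranges: [-179.83, 179.83], [-69.29, 118.12], [-61.27, 80.66], [-181.25, 117.63], [-171.15, -9.14], [-177.46, 177.46]. Speed limits (degrees/s): [159.86, 159.86, 180, 180, 180, 180].

### API

Orientations are given as [roll, pitch, yaw] about the fixed x, y, z axes, in that order (R = Rz(yaw) Ry(pitch) Rx(roll)).
In Python, from workcell import env gives the robot as it stands. The module is installed in compiled form; this text tells all that it offers. Calls block until the motion is done:
- env.goto(position, orientation): joint-space move of the TCP to a pose.
- env.move_straight(position, rotation=None, rate=0.15, force_limit=None): straight line of the TCP; rotation=None keeps the orientation; rate is the mean speed in m/s. With force_limit (N) it stops when the force on the tool has changed by that much, and returns True; else False.
- env.set_joints(angles): joint-space move.
- env.gripper_to(opening, grasp_force=None): opening from 0.0 (shut) to 1.0 (fully open); grasp_force is the grip in N (None keeps the last); returns when the fingers have stopped.
- env.dwell(seconds).
- env.inverse_kinematics(position, orientation): joint angles nearest the present ones, or None.
- env.read_state(): the state.
- env.grab_frame(name): name is "scene" or "side" or "wrist"; returns a dict with "image" (400x640x3 uint8, blue, green, red), "fx", "fy", "cx", "cy" (pixels), "position" and "orientation" of the camera in the world. Camera axes: x right, y up, looking along -z (the intrinsics and any distortion apply to the point x, -y, -z); pixel columns grow to the right and rows downward; lengths in m; the calibration is good to about 2 mm. A picture is of the moment at which its call begins. There is no depth.
A pose or a line that the arm cannot do raises env.Unreachable and nothing moves.
- env.close_job(): hands the job in; it is judged then, once.
Trained networks look in a picture, given as the dict that the camera call returned (one of the last four; its "shot" number tells which), for a name from the list of things; names that differ only in an ending like _2 or _b are one class to them, and where a whole thing is asked for, a point or a joint stands for the part that bears it (a point fixed in the world has none). Each returns a list of dicts, best first, with "score" (0 to 1); they miss things now and then, are a little off and sometimes report something else, mostly with a low value. They report only what shows in the picture. A call takes as long as a camera call. They do not tell look-alikes from the thing itself.
- env.search_frame(picture, thing): "xyz" ([x, y, z] in m, in world coordinates, good to about 4 mm: the middle of the surface that is visible of it).
- env.trace(picture, thing): "mask" (400x640 bool, what is visible of it).
The state is a dict: "clock": time; "joint_positions": joint angles; "qvel": joint speeds; "joint_torque": joint torques, N m; "position": TCP position; "tool_rot": TCP orientation; "force": force on the tool from outside, world axes, zero at the start; "wrist_torque": the same for the moment, N m; "opening": opening from 0.0 (shut) to 1.0 (fully open); "finger_force": force on a finger pad.
Only numpy, scipy, OpenCV 4.12 (cv2) and the standard library are available. Lean on these libraries where they do the work, as an engineer would, in place of code of your own. Each camera call takes 0.05 s, during which the arm holds its last target. There are 200 camera calls.

## Working session

There is one attempt and no reset: what is moved stays moved. The work goes in short steps, each a Python script; the robot and the scene stay as the last script left them, time stands still between calls to the robot, and variables do not carry over. Pictures are saved under pics/ and viewed, at most 10 in all, crops included, and the job is handed in when it is done.

```bash
mkdir -p pics
python3 - <<'E'
from workcell import env
import cv2,numpy as np
for n in ("scene","side"):
    f=env.grab_frame(n); cv2.imwrite(f"pics/{n}0.png",f["image"])
    print(n,f["fx"],f["fy"],f["cx"],f["cy"],f["position"],f["orientation"],[k for k in f])
    for t in ["punch_small","punch_medium","punch_large","stand_small","stand_medium","stand_large","tray","tray_fin","tray_nose","press","slot_mouth","stop_face","pocket_small","pocket_medium","pocket_large"]:
        print(t,[(np.round(d["xyz"],3).tolist(),round(d["score"],2)) for d in env.search_frame(f,t)[:4]])
print(env.read_state())
E
```

```text
scene 443.85872978655595 443.85872978655595 322.37944586263467 194.91406846195477 [0.92816103 0.74461266 0.73761722] [ 50.59122123  -0.72250556 147.65597476] ['image', 'fx', 'fy', 'cx', 'cy', 'position', 'orientation', 'shot']
punch_small [([0.454, 0.453, 0.019], 0.74), ([0.525, 0.404, 0.065], 0.58), ([0.409, 0.22, 0.028], 0.57), ([0.657, 0.326, 0.015], 0.48)]
punch_medium [([0.407, 0.219, 0.025], 0.68), ([0.512, 0.313, 0.069], 0.59)]
punch_large [([0.499, 0.217, 0.064], 0.55), ([0.41, 0.218, 0.028], 0.34)]
stand_small [([0.565, 0.409, 0.029], 0.94)]
stand_medium [([0.551, 0.323, 0.026], 0.85)]
stand_large [([0.531, 0.228, 0.03], 0.77), ([0.697, 0.198, 0.024], 0.39)]
tray [([0.276, 0.352, 0.025], 0.6), ([0.551, 0.047, 0.019], 0.57), ([0.514, 0.316, 0.068], 0.36)]
tray_fin [([0.55, 0.047, 0.022], 0.94), ([0.272, 0.351, 0.02], 0.55)]
tray_nose [([0.275, 0.351, 0.019], 0.66), ([0.547, 0.043, 0.016], 0.58)]
press [([0.58, -0.371, 0.16], 0.72), ([0.551, 0.041, 0.023], 0.34), ([0.408, -0.253, 0.025], 0.25), ([0.527, 0.405, 0.063], 0.23)]
slot_mouth [([0.581, -0.365, 0.168], 0.61)]
stop_fac
[... 1592 characters left out ...]
'clock': 1.6, 'joint_positions': array([ 1.48172224e+01,  2.20409032e+01,  4.53697152e-01, -1.12838428e-03,
       -6.84123655e+01, -1.48180338e+01]), 'qvel': array([-0.04963666,  0.04848451,  0.07495077,  0.05029269, -0.04014885,
       -0.08358204]), 'joint_torque': array([ 7.70272782e-04, -3.90466118e+01,  1.87620592e+01,  4.22433704e+00,
        1.55490014e-02, -3.84356576e-05]), 'position': array([6.24977997e-01, 3.64220985e-05, 2.22562668e-01]), 'tool_rot': array([-1.79999854e+02,  1.12391818e-03, -9.00012266e+01]), 'force': array([ 0.38240543, -0.23280193, -0.02450391]), 'wrist_torque': array([ 0.00772589, -0.00778409, -0.00978044]), 'finger_force': 0.0, 'opening': 0.9997966243534495}
```

View pics/scene0.png

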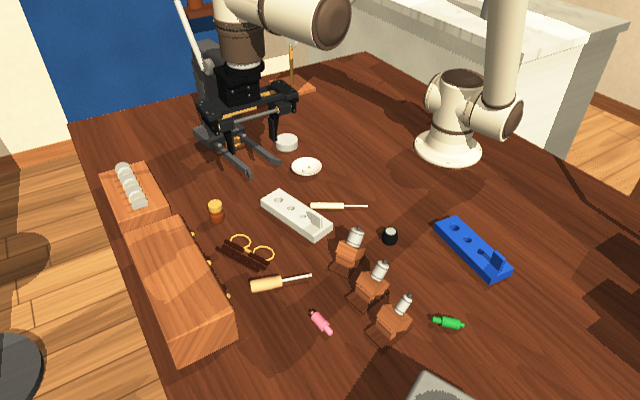

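View pics/side0.png

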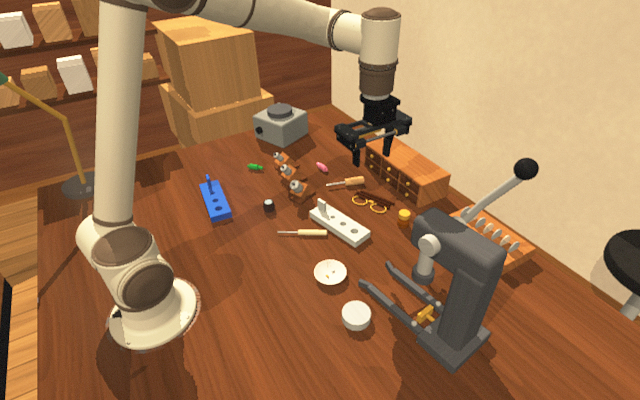

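```bash
cat > h.py <<'E'
from workcell import env
import cv2,numpy as np,pickle
from scipy.spatial.transform import Rotation as R
def rot(o): return R.from_euler('xyz',o,degrees=True).as_matrix()
def grab(n,name):
    f=env.grab_frame(n); cv2.imwrite(f"pics/{name}.png",f["image"]); pickle.dump(f,open(f"pics/{name}.pkl","wb")); return f
def load(name): return pickle.load(open(f"pics/{name}.pkl","rb"))
def proj(f,P):
    p=(np.atleast_2d(P)-f["position"])@rot(f["orientation"])
    return np.c_[f["cx"]-f["fx"]*p[:,0]/p[:,2], f["cy"]+f["fy"]*p[:,1]/p[:,2]]
def ray(f,uv):
    uv=np.atleast_2d(uv); d=np.c_[(uv[:,0]-f["cx"])/f["fx"],-(uv[:,1]-f["cy"])/f["fy"],-np.ones(len(uv))]
    return d@rot(f["orientation"]).T
def plane(f,uv,z):
    d=ray(f,uv); return f["position"]+d*((z-f["position"][2])/d[:,2])[:,None]
E
python3 - <<'E'
from h import *
env.goto([0.50,0.13,0.36],[180,0,-90]); f=grab("wrist","w1"); print(f["fx"],f["cx"],f["cy"],f["position"],f["orientation"],env.read_state()["clock"])
grab("scene","s1")
env.goto([0.46,-0.20,0.36],[180,0,-90]); f=grab("wrist","w2"); print(f["position"],f["orientation"],env.read_state()["clock"])
grab("side","d2")
E
```

```text
277.68130113093633 316.3999531380294 195.90256248054004 [0.50008065 0.06290076 0.51971139] [-1.42823066e+01 -1.72823760e-01  1.79943364e+02] 2.5583
[ 0.46026933 -0.26655679  0.52059381] [-1.43376350e+01 -8.01750317e-02  1.79988706e+02] 3.9167
```

View pics/w1.png

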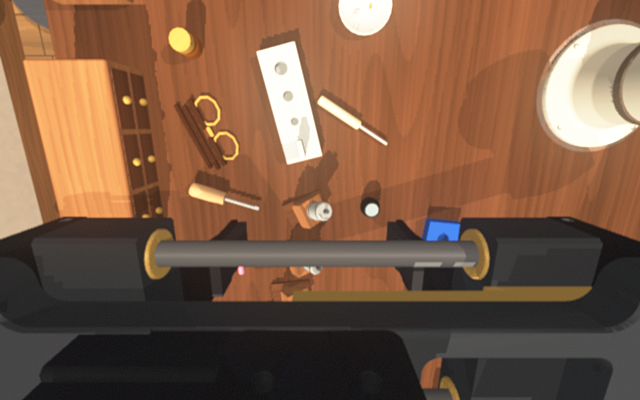

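View pics/w2.png

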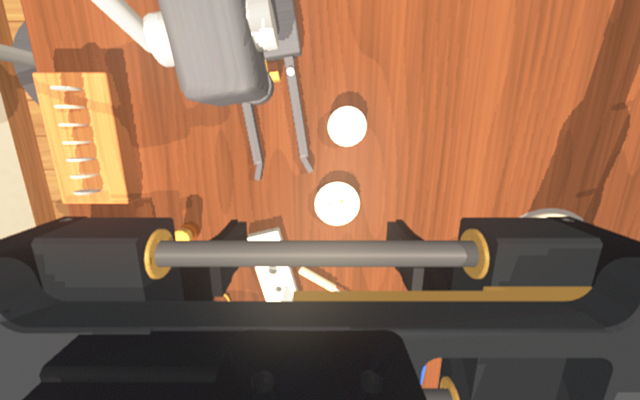

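```bash
cat >> h.py <<'E'
def traces(f,names,tag):
    out={}
    for t in names:
        out[t]=[(d["score"],d["mask"]) for d in env.trace(f,t)[:5]]
        print(tag,t,[(round(s,2),int(m.sum()),np.round(np.argwhere(m).mean(0)[::-1]).tolist()) for s,m in out[t] if m.any()])
    pickle.dump(out,open(f"pics/{tag}_m.pkl","wb"))
E
python3 - <<'E'
from h import *
P=["punch_small","punch_medium","punch_large"]
env.goto([0.50,-0.12,0.25],[180,0,-90]); f=grab("wrist","w3"); 
traces(f,["stop_face","press"],"w3"); s=grab("side","d3"); traces(s,P+["tray"],"d3")
env.goto([0.53,0.16,0.22],[180,0,-90]); f=grab("wrist","w4"); traces(f,["tray"],"w4")
env.goto([0.51,0.55,0.20],[180,0,-90]); f=grab("wrist","w5"); traces(f,P,"w5")
s=grab("scene","s5"); traces(s,P+["tray"],"s5")
print(env.read_state()["clock"])
a=cv2.resize(load("w3")["image"][:230,150:450],None,fx=1.33,fy=1.33);b=cv2.resize(load("w5")["image"][:230,150:450],None,fx=1.33,fy=1.33)
c=cv2.resize(load("w4")["image"][:230,150:450],None,fx=1.33,fy=1.33);d=cv2.resize(load("s5")["image"][130:360,150:450],None,fx=1.33,fy=1.33)
cv2.imwrite("pics/m1.png",cv2.resize(np.vstack([np.hstack([a,b]),np.hstack([c,d])]),(796,600)))
E
```

```text
w3 stop_face [(0.49, 64, [289.0, 2.0])]
w3 press [(0.64, 3399, [289.0, 58.0]), (0.49, 2650, [371.0, 170.0])]
d3 punch_small [(0.59, 65, [254.0, 167.0]), (0.42, 34, [277.0, 156.0])]
d3 punch_medium [(0.55, 65, [286.0, 170.0]), (0.41, 1301, [339.0, 224.0])]
d3 punch_large [(0.53, 118, [295.0, 186.0])]
d3 tray [(0.85, 826, [215.0, 200.0]), (0.81, 1230, [339.0, 224.0])]
w4 tray [(0.86, 8088, [305.0, 72.0]), (0.53, 1206, [309.0, 277.0])]
w5 punch_small [(0.95, 729, [369.0, 99.0]), (0.71, 765, [306.0, 38.0]), (0.49, 88, [189.0, 4.0])]
w5 punch_medium []
w5 punch_large []
s5 punch_small [(0.79, 279, [446.0, 322.0]), (0.71, 236, [321.0, 322.0]), (0.54, 272, [403.0, 303.0]), (0.31, 1765, [297.0, 215.0])]
s5 punch_medium [(0.26, 1017, [367.0, 291.0]), (0.23, 1817, [297.0, 215.0])]
s5 punch_large [(0.52, 273, [355.0, 236.0]), (0.49, 1846, [297.0, 215.0])]
s5 tray [(0.87, 1917, [297.0, 214.0]), (0.84, 1152, [458.0, 236.0])]
8.0833
```

View pics/m1.png

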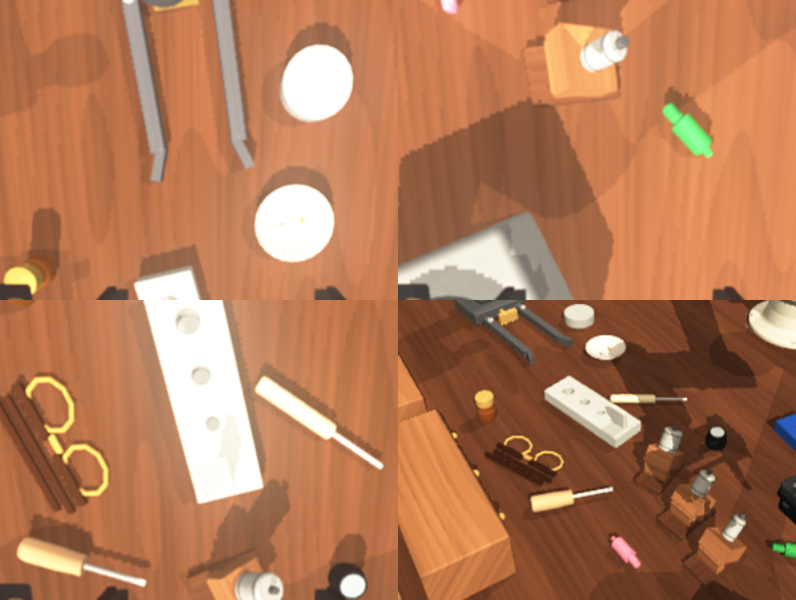

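```bash
cat > fit.py <<'E'
from h import *
from scipy.optimize import minimize
from scipy.spatial import ConvexHull
a=np.linspace(0,2*np.pi,24,endpoint=False); C=np.c_[np.cos(a),np.sin(a)]
def cyl(r,z0,z1): return np.vstack([np.c_[C*r,np.full(24,z)] for z in (z0,z1)])
def punch_parts(r): return [cyl(r,.018,.052),cyl(.004,.052,.060)]
def box(x0,x1,y0,y1,z0,z1): return np.array([[x,y,z] for x in(x0,x1) for y in(y0,y1) for z in(z0,z1)])
TRAY=[box(-.095,.095,-.032,.032,0,.022),box(-.088,-.058,-.005,.005,.022,.058)]
A=np.array([-np.sin(np.radians(35)),0,np.cos(np.radians(35))])
Rl=R.from_euler('y',-35,degrees=True).as_matrix()
def punch_world(pts,p): # p: bore mouth x,y + yaw
    q=(pts-[0,0,.018])@Rl.T
    return q@rot([0,0,p[2]]).T+[p[0],p[1],.043]
def tray_world(pts,p): return pts@rot([0,0,p[2]]).T+[p[0],p[1],0]
def sil(f,parts,world,p,S=4):
    im=np.zeros((400*S,640*S),np.uint8)
    for q in parts:
        uv=proj(f,world(q,p)); h=cv2.convexHull(((uv+.5)*S).astype(np.float32)); cv2.fillConvexPoly(im,np.round(h).astype(np.int32),1)
    return cv2.resize(im.astype(np.float32),(640,400),interpolation=cv2.INTER_AREA)
def fit(obs,parts,world,p0):
    def cost(p):
        c=0
        for f,m in obs:
            s=sil(f,parts,world,p); c+=1-np.minimum(s,m).sum()/np.maximum(s,m).sum()
        return c
    p0=np.array(p0,float); r=minimize(cost,p0,method="Nelder-Mead",options=dict(initial_simplex=[p0,p0+[.01,0,0],p0+[0,.01,0],p0+[0,0,12]],xatol=1e-4,fatol=1e-4))
    return r.x,r.fun/len(obs)
E
python3 - <<'E'
from fit import *
P=["punch_small","punch_medium","punch_large"]
env.goto([0.51,0.43,0.21],[180,0,-90]); f=grab("wrist","w6"); traces(f,P,"w6")
env.goto([0.51,0.34,0.21],[180,0,-90]); f=grab("wrist","w7"); traces(f,P,"w7")
print(env.read_state()["clock"])
def M(t): return pickle.load(open(f"pics/{t}_m.pkl","rb"))
def pick(t,n,c):
    for s,m in M(t)[n]:
        if np.hypot(*(np.argwhere(m).mean(0)[::-1]-c))<12: return load(t),m.astype(np.float32)
T={t:pick(t,"tray",c) for t,c in [("w4",(305,72)),("s5",(297,214)),("d3",(339,224))]}
for k in T: 
    p,c=fit([T[k]],TRAY,tray_world,[.54,.03,-80]); print("tray",k,p.round(4),c.round(3))
S={t:pick(t,"punch_small",c) for t,c in [("w5",(306,38)),("s5",(403,303))]}
for k in S: print("small",k,*fit([S[k]],punch_parts(.010),punch_world,[.53,.395,0]))
S["s5"]=pick("s5","punch_large",(355,236)); print("large s5",*fit([S["s5"]],punch_parts(.016),punch_world,[.51,.21,0]))
w=load("w6")["image"]; v=load("w7")["image"]; 
cv2.imwrite("pics/m2.png",cv2.resize(np.vstack([w[:200,180:480],v[:200,180:480]]),(450*1,600)))
E
```

```text
w6 punch_small [(0.85, 518, [363.0, 194.0]), (0.68, 519, [306.0, 158.0]), (0.68, 701, [198.0, 92.0])]
w6 punch_medium [(0.73, 920, [318.0, 73.0]), (0.3, 2413, [290.0, 85.0])]
w6 punch_large []
w7 punch_small [(0.93, 422, [307.0, 231.0]), (0.77, 568, [206.0, 166.0]), (0.59, 50, [370.0, 268.0])]
w7 punch_medium [(0.87, 720, [318.0, 159.0])]
w7 punch_large [(0.61, 1313, [331.0, 60.0])]
9.4833
tray w4 [ 5.4370e-01  2.8900e-02 -7.6125e+01] 0.02
tray s5 [ 5.42700e-01  2.68000e-02 -7.60818e+01] 0.039
tray d3 [ 5.42000e-01  2.91000e-02 -7.59412e+01] 0.065
small w5 [0.53139566 0.39938881 1.57480305] 0.05505019426345825
small s5 [0.53043624 0.39701428 1.58892168] 0.11100977659225464
large s5 [ 0.50180246  0.20970425 21.85448554] 0.08173912763595581
```

View pics/m2.png

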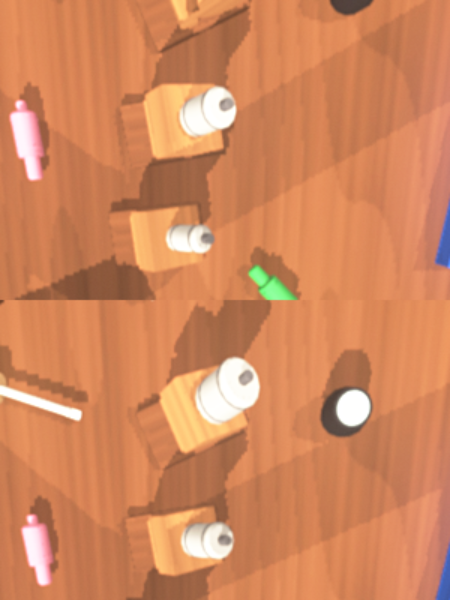

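Run:
```python
from fit import *
def M(t): return pickle.load(open(f"pics/{t}_m.pkl","rb"))
def pick(t,n,c):
    for s,m in M(t)[n]:
        if np.hypot(*(np.argwhere(m).mean(0)[::-1]-c))<12: return load(t),m.astype(np.float32)
for n,t,c,r,p0 in [("small","w6",(306,158),.01,[.53,.398,0]),("small","w7",(307,231),.01,[.53,.398,0]),("medium","w6",(318,73),.013,[.515,.3,5]),("medium","w7",(318,159),.013,[.515,.3,5]),("large","w7",(331,60),.016,[.502,.21,20])]:
    p,k=fit([pick(t,"punch_"+n,c)],punch_parts(r),punch_world,p0); print(n,t,p.round(4),round(k,3))
f=load("w3"); im=f["image"]; hsv=cv2.cvtColor(im,cv2.COLOR_BGR2HSV)
for v in range(8,140,8):
    row=hsv[v,230:350,1]; runs=np.where(np.diff((row<70).astype(int)))[0]+230; print(v,runs.tolist())
cv2.imwrite("pics/z3.png",cv2.resize(im[0:150,220:360],None,fx=4,fy=4,interpolation=cv2.INTER_CUBIC))
```

```text
small w6 [0.5318 0.3997 7.7026] 0.053
small w7 [ 0.5316  0.3996 13.9486] 0.122
medium w6 [0.5187 0.3103 1.1416] 0.084
medium w7 [0.5182 0.3113 6.7276] 0.047
large w7 [ 0.504   0.212  23.6781] 0.065
8 [242, 256, 310, 323]
16 [243, 257, 311, 324]
24 [245, 258, 312, 325]
32 [247, 260, 313, 326]
40 [248, 261, 314, 327]
48 [250, 263, 315, 328]
56 [251, 264, 316, 329]
64 [252, 266, 318, 330]
72 [254, 267, 319, 331]
80 [255, 268, 320, 332]
88 [257, 270, 321, 333]
96 [258, 271, 322, 334]
104 [260, 273, 323, 335]
112 [261, 274, 325, 334]
120 [266, 274, 329, 338]
128 [264, 273, 333, 337]
136 [263, 271]
```

View pics/z3.png

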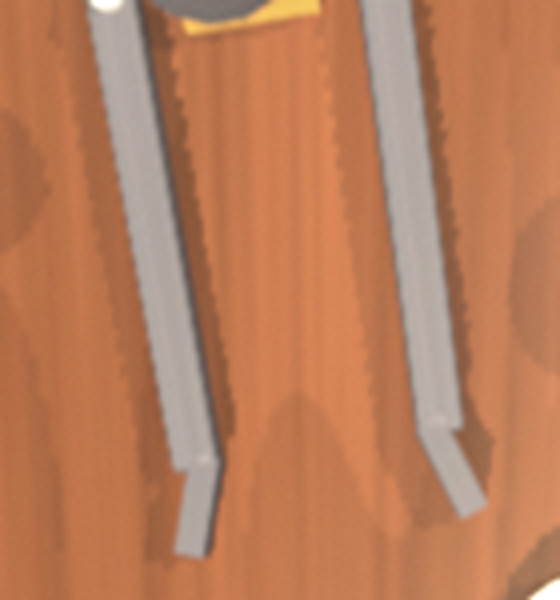

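Run:
```python
from h import *
f=load("w3"); v=np.arange(8,112,8)
L=[242,243,245,247,248,250,251,252,254,255,257,258,260]; Rr=[323,324,325,326,327,328,329,330,331,332,333,334,335]
Li=[256,257,258,260,261,263,264,266,267,268,270,271,273]; Ri=[310,311,312,313,314,315,316,318,319,320,321,322,323]
o=.5
def line(u,z):
    p=plane(f,np.c_[np.array(u)+o,v],z)[:,:2]; c=p.mean(0); d=np.linalg.svd(p-c)[2][0]; d*=-np.sign(d[1]); return c,d
ls=[line(L,.018),line(Rr,.018),line(Li,0),line(Ri,.018)]
for c,d in ls: print(c.round(4),np.degrees(np.arctan2(d[1],d[0])).round(2))
d=sum(l[1] for l in ls); d/=np.linalg.norm(d); n=np.array([-d[1],d[0]])
offs=[c@n for c,_ in ls]; print("offs",np.round(offs,4),"outer mid",np.mean(offs[:2]),"inner mid",np.mean(offs[2:]),"gap",offs[2]-offs[3],"yaw",np.degrees(np.arctan2(d[1],d[0])))
m=plane(f,[[273.5,115],[324.5,106]],.018)[:,:2]; print("mouth corners",m, m@d)
s=plane(f,[[(220+190/4),(35/4)],[300,14/4]],.026); print("stop top near edge",s, "depth",s[:,:2]@d-(m@d).mean())
t=np.array([.5432,.0285]); yt=np.radians(-76.1); td=np.array([np.cos(yt),np.sin(yt)])
print("tray lateral off slot line",t@n-np.mean(offs[:2]))
from h import env
for p,o_ in [([.5,.1,.1],[180,0,-77]),([.5,.1,.1],[180,0,103])]: print(env.inverse_kinematics(p,o_))
A=np.radians(35)
for P,yaw in [((.5316,.3996),4),((.5185,.3108),4),((.503,.211),23)]:
  for sgn in (0,1):
    q=R.from_euler('zy',[yaw,-35],degrees=True)*R.from_euler('x',180,degrees=True)*R.from_euler('z',180*sgn,degrees=True)
    ax=q.as_matrix()[:,2]; e=q.as_euler('xyz',degrees=True)
    for back in (0.005,.075):
      print(e.round(1),env.inverse_kinematics(np.r_[P,.043]-ax*back,e))
```

```text
[ 0.585  -0.2729] -81.72
[ 0.4837 -0.273 ] -81.5
[ 0.5709 -0.2768] -81.48
[ 0.5   -0.273] -81.23
offs [0.5382 0.4379 0.5236 0.454 ] outer mid 0.488044302482305 inner mid 0.4888225161959572 gap 0.06961577939105945 yaw -81.48211632976734
mouth corners [[ 0.55921794 -0.20019176]
 [ 0.48979078 -0.21196964]] [0.28081388 0.28217842]
stop top near edge [[ 0.56076633 -0.32491463  0.026     ]
 [ 0.52088868 -0.33059782  0.026     ]] depth [0.1228942  0.12260811]
tray lateral off slot line 0.05338539344731086
[ 29.57379561  18.38062818 -25.09509894   0.         -46.52427288
 -16.57379561]
[ 29.57379561  18.38062818 -25.09509894   0.         -46.52427288
 163.42620439]
[177.2 -34.9   4.9] [ 41.47718477  28.1252174  -44.85131361 114.24487566 -24.62265936
 -58.26401968]
[177.2 -34.9   4.9] [ 50.57065839  21.02623795 -47.16396638  94.37321449 -26.38041187
 -45.77049482]
[-177.2   34.9 -175.1] [ 41.47718477  28.1252174  -44.85131361 114.24487566 -24.62265936
 121.73598032]
[-177.2   34.9 -175.1] [ 50.57065839  21.02623795 -47.16396638  94.37321449 -26.38041187
 134.22950518]
[177.2 -34.9   4.9] None
[177.2 -34.9   4.9] [ 37.11559994  15.37454014 -55.2559911  114.78484965 -22.40962989
 -54.33395919]
[-177.2   34.9 -175.1] None
[-177.2   34.9 -175.1] [ 37.11559994  15.37454014 -55.2559911  114.78484965 -22.40962989
 125.66604081]
[164.7 -31.9  27.4] None
[164.7 -31.9  27.4] None
[-164.7   31.9 -152.6] None
[-164.7   31.9 -152.6] None
```

```bash
cat >> h.py <<'E'
PN={"small":((.5314,.3994),3),"medium":((.5184,.3107),4),"large":((.5032,.2113),23)}
TR=np.array([.5430,.0284]); TY=-76.1
def axis(yaw): 
    y=np.radians(yaw); a=np.radians(35); return np.array([-np.sin(a)*np.cos(y),-np.sin(a)*np.sin(y),np.cos(a)])
def ptool(yaw,tilt,half=0):  # tool axis tilted `tilt` deg back towards stand -x
    return (R.from_euler('Z',yaw,degrees=True)*R.from_euler('y',-tilt,degrees=True)*R.from_euler('x',180,degrees=True)*R.from_euler('z',180*half,degrees=True))
E
python3 - <<'E'
from h import *
for n,(P,yaw) in PN.items():
  for tilt in (35,25,15,0):
    q=ptool(yaw,tilt); e=q.as_euler('xyz',degrees=True); zt=q.as_matrix()[:,2]
    g=np.r_[P,.043]+axis(yaw)*.024   # grasp point
    for up in (0,.03,.07):
      j=env.inverse_kinematics(g+axis(yaw)*up+zt*.019,e); print(n,tilt,up,e.round(0),None if j is None else j.round(0))
E
```

```text
small 35 0 [180. -35.   3.] None
small 35 0.03 [180. -35.   3.] [ 42.  25. -47. 113. -23. -59.]
small 35 0.07 [180. -35.   3.] [ 48.  20. -48. 101. -24. -51.]
small 25 0 [180. -25.   3.] [ 47.  27. -42.  84. -17. -34.]
small 25 0.03 [180. -25.   3.] [ 51.  25. -42.  72. -19. -26.]
small 25 0.07 [180. -25.   3.] [ 57.  21. -41.  59. -23. -17.]
small 15 0 [180. -15.   3.] [ 56.  30. -26.  27. -27.  14.]
small 15 0.03 [180. -15.   3.] [ 57.  27. -26.  25. -30.  15.]
small 15 0.07 [180. -15.   3.] [ 59.  23. -26.  23. -34.  15.]
small 0 0 [180.   0.   3.] [ 52.  34.  -7.   0. -49.  41.]
small 0 0.03 [180.   0.   3.] [ 53.  31.  -8.   0. -50.  40.]
small 0 0.07 [180.   0.   3.] [ 55.  28.  -9.   0. -53.  38.]
medium 35 0 [180. -35.   4.] None
medium 35 0.03 [180. -35.   4.] None
medium 35 0.07 [180. -35.   4.] None
medium 25 0 [180. -25.   4.] [ 30.  23. -50. 115. -12. -50.]
medium 25 0.03 [180. -25.   4.] [ 36.  19. -52. 100. -13. -40.]
medium 25 0.07 [180. -25.   4.] [ 46.  15. -52.  76. -17. -25.]
medium 15 0 [180. -15.   4.] [ 50.  25. -37.  33. -20.  14.]
medium 15 0.03 [180. -15.   
[... 164 characters left out ...]
um 0 0.03 [180.   0.   4.] [ 48.  26. -18.   0. -46.  46.]
medium 0 0.07 [180.   0.   4.] [ 50.  22. -19.   0. -49.  44.]
large 35 0 [180. -35.  23.] None
large 35 0.03 [180. -35.  23.] None
large 35 0.07 [180. -35.  23.] None
large 25 0 [180. -25.  23.] None
large 25 0.03 [180. -25.  23.] None
large 25 0.07 [180. -25.  23.] None
large 15 0 [180. -15.  23.] [ 42.  20. -44.  21. -13.  51.]
large 15 0.03 [180. -15.  23.] [ 43.  16. -43.  17. -17.  54.]
large 15 0.07 [180. -15.  23.] [ 44.  11. -43.  14. -23.  56.]
large 0 0 [180.   0.  23.] [ 40.  25. -25.   0. -40.  73.]
large 0 0.03 [180.   0.  23.] [ 41.  21. -26.   0. -42.  72.]
large 0 0.07 [180.   0.  23.] [ 42.  17. -27.   0. -46.  71.]
```

```bash
cat >> h.py <<'E'
POCK={"small":-.026,"medium":.017,"large":.062}
GH=.0255; TILT=15
def pocket(n): 
    y=np.radians(TY); return np.r_[TR+POCK[n]*np.array([np.cos(y),np.sin(y)]),.022]
def pick_pose(n,up,half=0):
    P,yaw=PN[n]; q=ptool(yaw,TILT,half); return np.r_[P,.043]+axis(yaw)*(GH+up)+q.as_matrix()[:,2]*.019,q.as_euler('xyz',degrees=True)
def place_pose(n,up,psi,half=0):
    q=ptool(psi,TILT-35,half); return pocket(n)+[0,0,GH+up]+q.as_matrix()[:,2]*.019,q.as_euler('xyz',degrees=True)
E
python3 - <<'E'
from h import *
for n in PN:
  for half in (0,1):
    for up in (0,.06): 
      j=env.inverse_kinematics(*pick_pose(n,up,half)); print(n,"pick",half,up,None if j is None else j.round(0))
    for psi in (TY,TY+180):
      for up in (0,.07):
        j=env.inverse_kinematics(*place_pose(n,up,psi,half)); print(n,"place",half,round(psi),up,None if j is None else j.round(0))
f=load("w1"); g=load("w4")
print("saucer",plane(f,[[365,8]],.015)) 
# screwdriver ends in w4 (mosaic->px)
px=lambda u,v:[150+u/1.327,(v-300)/1.304]
print("sd",plane(g,[px(258,383),px(333,437),px(380,466)],.012))
print("glasses/oil",plane(g,[px(70,380),px(105,490),px(20,400)],.0))
f3=load("w3"); print("saucer w3",plane(f3,[[150+295/1.327,222/1.304],[150+256/1.327,222/1.304]],.016),"block",plane(f3,[[150+318/1.327,82/1.304],[150+282/1.327,82/1.304]],.024))
E
```

```text
small pick 0 0 [ 56.  30. -26.  27. -27.  14.]
small pick 0 0.06 [ 59.  24. -26.  23. -33.  15.]
small place 0 -76 0 [ 11.  29. -13. -26. -52.  20.]
small place 0 -76 0.07 [ 11.  24. -10. -23. -59.  16.]
small place 0 104 0 [ 31.  27. -38.  34. -36. 134.]
small place 0 104 0.07 [ 32.  22. -32.  27. -46. 142.]
small pick 1 0 [  56.   30.  -26.   27.  -27. -166.]
small pick 1 0.06 [  59.   24.  -26.   23.  -33. -165.]
small place 1 -76 0 [  11.   29.  -13.  -26.  -52. -160.]
small place 1 -76 0.07 [  11.   24.  -10.  -23.  -59. -164.]
small place 1 104 0 [ 31.  27. -38.  34. -36. -46.]
small place 1 104 0.07 [ 32.  22. -32.  27. -46. -38.]
medium pick 0 0 [ 50.  25. -37.  32. -20.  14.]
medium pick 0 0.06 [ 54.  18. -37.  25. -28.  18.]
medium place 0 -76 0 [  6.  31. -11. -25. -54.  23.]
medium place 0 -76 0.07 [  6.  25.  -8. -23. -61.  19.]
medium place 0 104 0 [ 25.  27. -39.  37. -34. 136.]
medium place 0 104 0.07 [ 27.  22. -33.  29. -44. 145.]
medium pick 1 0 [  50.   25.  -37.   32.  -20. -166.]
medium pick 1 0.06 [  54.   18.  -37.   25.  -28. -162.]
medium place 1 -76 0 [   6
[... 603 characters left out ...]
.   15.  -22. -124.]
large place 1 -76 0 [   2.   32.   -9.  -24.  -56. -153.]
large place 1 -76 0.07 [   2.   27.   -6.  -22.  -63. -157.]
large place 1 104 0 [ 20.  27. -39.  39. -32. -41.]
large place 1 104 0.07 [ 22.  22. -33.  30. -42. -32.]
saucer [[ 0.42058401 -0.11884605  0.015     ]]
sd [[0.49507653 0.01959339 0.012     ]
 [0.42236151 0.06792781 0.012     ]
 [0.37460665 0.0953313  0.012     ]]
glasses/oil [[0.67250294 0.01436398 0.        ]
 [0.64756854 0.11923713 0.        ]
 [0.72238626 0.03227883 0.        ]]
saucer w3 [[ 0.42026757 -0.12412205  0.016     ]
 [ 0.46252028 -0.12406978  0.016     ]] block [[ 0.40668048 -0.26451055  0.024     ]
 [ 0.44154577 -0.26447132  0.024     ]]
```

```bash
cat >> h.py <<'E'
def pick(n):
    env.gripper_to(.62)
    p,e=pick_pose(n,.06); env.goto(p+[0,0,.03],e)
    hit=env.move_straight(pick_pose(n,0)[0],rate=.1,force_limit=12)
    env.gripper_to(0,25); s0=env.read_state()
    h2=env.move_straight(pick_pose(n,.024)[0],rate=.05)
    p2=pick_pose(n,.06)[0]; env.move_straight(p2,rate=.15); env.move_straight(p2+[0,0,.07],rate=.2)
    s=env.read_state(); print(n,"pick hit",hit,"open mm",s0["opening"]*87,s["opening"]*87,s["finger_force"],"t",s["clock"])
def place_above(n,psi=TY,dx=(0,0)):
    p,e=place_pose(n,.075,psi); env.goto(p+np.r_[dx,0],e)
E
python3 - <<'E'
from h import *
pick("small"); place_above("small")
s=grab("scene","s6"); d=grab("side","d6"); w=grab("wrist","w8")
c=proj(s,pocket("small")+[0,0,.06])[0].astype(int); k=proj(d,pocket("small")+[0,0,.06])[0].astype(int); print(c,k)
cr=lambda im,c,r=50: cv2.resize(im[max(c[1]-r,0):c[1]+r,c[0]-r:c[0]+r],(400,400),interpolation=cv2.INTER_CUBIC)
cv2.imwrite("pics/m3.png",np.hstack([cr(s["image"],c),cr(d["image"],k)]))
cv2.imwrite("pics/w8.png",w["image"])
E
```

```text
small pick hit False open mm 19.344923303901158 19.124869412953554 24.957933272235096 t 14.6417
[301 196] [332 200]
```

View pics/m3.png

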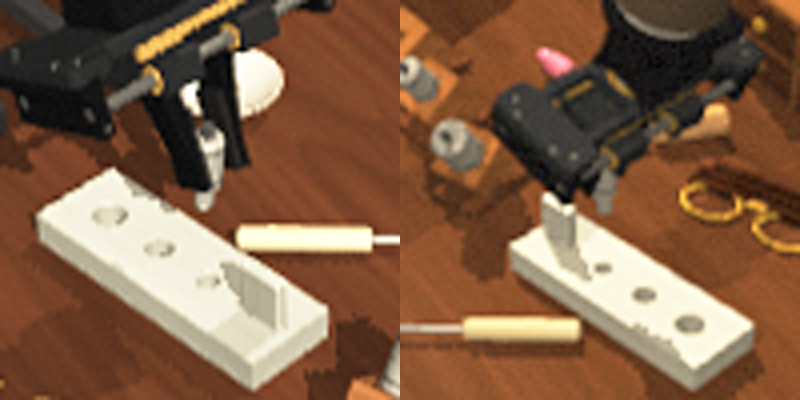

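```bash
cat >> h.py <<'E'
def lower(n,psi=TY):
    up0=.075
    p0=place_pose(n,0,psi)[0]
    env.move_straight(p0+[0,0,.022],rate=.12)
    f0=env.read_state()["force"]
    hit=env.move_straight(p0+[0,0,-.001],rate=.03,force_limit=6)
    s=env.read_state(); print(n,"hit",hit,"z above seat mm",(s["position"][2]-p0[2])*1e3,"dF",(s["force"]-f0).round(1)); return (s["position"][2]-p0[2])
def release(n,psi=TY):
    env.gripper_to(.62); p,e=place_pose(n,0,psi); s=env.read_state()["position"]
    env.move_straight(s+[0,0,.09],rate=.2); print("t",env.read_state()["clock"])
E
python3 - <<'E'
from h import *
if lower("small")<.004: release("small")
E
```

```text
small hit True z above seat mm 17.797701603373582 dF [0.9 0.1 5.6]
```

```bash
cat >> h.py <<'E'
def search(n,offs,psi=TY,thr=.0145):
    p0=place_pose(n,0,psi)[0]; y=np.radians(TY); X=np.array([np.cos(y),np.sin(y),0]); Y=np.array([-np.sin(y),np.cos(y),0])
    for a,b in offs:
        q=p0+X*a+Y*b; env.move_straight(q+[0,0,.0195],rate=.05)
        env.move_straight(q+[0,0,.013],rate=.03,force_limit=5)
        h=env.read_state()["position"][2]-p0[2]
        print((a,b),round(h*1e3,2))
        if h<thr:
            env.move_straight(q+[0,0,-.001],rate=.03,force_limit=8); h=env.read_state()["position"][2]-p0[2]; print("seat",h*1e3,"t",env.read_state()["clock"]); return h,(a,b)
    print("t",env.read_state()["clock"]); return 1,None
E
python3 - <<'E'
from h import *
r=.0018
h,o=search("small",[(r,0),(-r,0),(0,r),(0,-r),(.0015,.0015),(.0015,-.0015),(-.0015,.0015),(-.0015,-.0015),(.0035,0),(-.0035,0)])
if h<.004: release("small")
s=grab("scene","s7");d=grab("side","d7")
c=proj(s,pocket("small"))[0].astype(int); k=proj(d,pocket("small"))[0].astype(int)
cr=lambda im,c,r=32: cv2.resize(im[max(c[1]-r,0):c[1]+r,c[0]-r:c[0]+r],(400,400),interpolation=cv2.INTER_CUBIC)
cv2.imwrite("pics/m4.png",np.hstack([cr(s["image"],c),cr(d["image"],k)]))
E
```

```text
(0.0018, 0) 17.86
(-0.0018, 0) 15.74
(0, 0.0018) 17.49
(0, -0.0018) 17.77
(0.0015, 0.0015) 17.74
(0.0015, -0.0015) 17.76
(-0.0015, 0.0015) 15.23
(-0.0015, -0.0015) 16.44
(0.0035, 0) 17.7
(-0.0035, 0) 14.92
t 21.7833
```

Run:
```python
from h import *
h,o=search("small",[(-.0035,.0012),(-.0045,.0008),(-.003,.002),(-.005,.0)])
if h<.004: release("small")
s=grab("scene","s7");d=grab("side","d7")
c=proj(s,pocket("small"))[0].astype(int); k=proj(d,pocket("small"))[0].astype(int)
cr=lambda im,c,r=32: cv2.resize(im[max(c[1]-r,0):c[1]+r,c[0]-r:c[0]+r],(400,400),interpolation=cv2.INTER_CUBIC)
cv2.imwrite("pics/m4.png",np.hstack([cr(s["image"],c),cr(d["image"],k)]))
```

```text
(-0.0035, 0.0012) 16.26
(-0.0045, 0.0008) 16.69
(-0.003, 0.002) 16.23
(-0.005, 0.0) 16.83
t 23.75
```

View pics/m4.png

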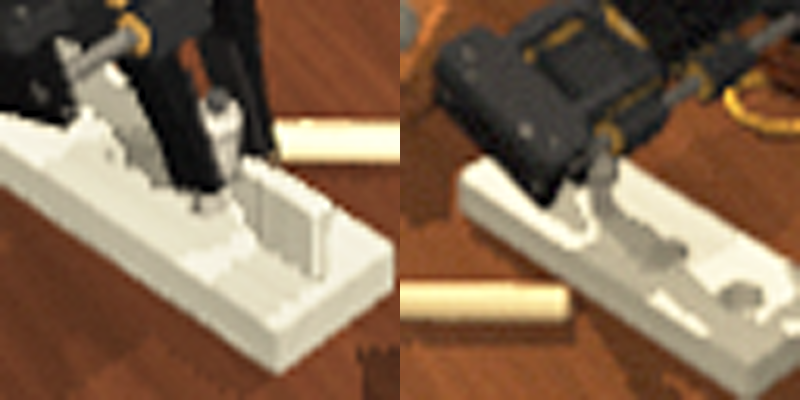

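```bash
cat > hf.py <<'E'
from fit import *
def held_world(pts,p,st):
    # p=(dx along tool x, axial slip, tilt deg) ; punch axis up in tool frame
    Rt=rot(st["tool_rot"]); q=R.from_euler('x',180,degrees=True).as_matrix()
    B=rot([0,-p[2],0])           # lean of the punch relative to tool (frame with z up)
    loc=(pts-[0,0,.018+GH+p[1]])@B.T+[p[0],0,.019]
    return loc@(Rt@q).T+st["position"]
E
python3 - <<'E'
from hf import *
p=env.read_state()["position"]; env.move_straight(p+[0,0,.06],rate=.2)
env.goto([0.53,0.18,0.22],[180,0,-90]); st=env.read_state(); pickle.dump(st,open("pics/st9.pkl","wb"))
fs={k:grab(c,k+"9") for k,c in (("w","wrist"),("s","scene"),("d","side"))}
for k in fs: traces(fs[k],["tray"]+(["punch_small"] if k!="w" else []),k+"9")
exp={k:proj(fs[k],held_world(np.array([[0,0,.035]]),(0,0,20),st))[0] for k in fs}; print(exp)
M=lambda t: pickle.load(open(f"pics/{t}_m.pkl","rb"))
tc={k:proj(fs[k],[[.543,.028,.02]])[0] for k in fs}
def near(t,n,c,r):
    L=[(np.hypot(*(np.argwhere(m).mean(0)[::-1]-c)),m) for s,m in M(t)[n] if m.any()]
    L=[l for l in L if l[0]<r]; return min(L,key=lambda l:l[0])[1].astype(np.float32) if L else None
for k in fs:
    m=near(k+"9","tray",tc[k],25)
    if m is not None:
        q,c=fit([(fs[k],m)],TRAY,tray_world,[.543,.028,-76]); print("tray",k,q.round(4),round(c,3))
print(env.read_state()["clock"])
E
```

```text
w9 tray [(0.63, 2883, [502.0, 261.0]), (0.62, 7371, [307.0, 64.0])]
s9 tray [(0.8, 1929, [296.0, 214.0]), (0.61, 2365, [474.0, 250.0]), (0.34, 286, [355.0, 236.0])]
s9 punch_small [(0.54, 259, [321.0, 322.0]), (0.49, 282, [449.0, 322.0])]
d9 tray [(0.83, 856, [215.0, 200.0]), (0.76, 1196, [339.0, 225.0]), (0.69, 158, [312.0, 233.0])]
d9 punch_small [(0.6, 147, [268.0, 206.0]), (0.57, 71, [254.0, 167.0]), (0.42, 56, [322.0, 167.0])]
{'w': array([315.92086277, 238.96828859]), 's': array([336.28525648, 170.57086335]), 'd': array([307.44375515, 139.06507455])}
tray w [ 5.42800e-01  2.73000e-02 -7.55894e+01] 0.018
tray s [ 5.42800e-01  2.62000e-02 -7.50883e+01] 0.041
tray d [ 5.40900e-01  2.77000e-02 -7.64864e+01] 0.083
25.5583
```

Run:
```python
from hf import *
st9=pickle.load(open("pics/st9.pkl","rb")); p,e=place_pose("small",.075,TY); st6=dict(position=p,tool_rot=e)
def panel(tag,st,r):
    f=load(tag); c=proj(f,held_world(np.array([[0,0,.03]]),(0,0,20),st))[0].round().astype(int); x0,y0=c[0]-r,max(c[1]-r,0); S=266/(2*r)
    im=cv2.resize(f["image"][y0:y0+2*r,x0:x0+2*r],(266,266),interpolation=cv2.INTER_CUBIC)
    im=cv2.convertScaleAbs(im,alpha=1.3,beta=10)
    for q in [cyl(.006,0,.018)]+punch_parts(.01):
        h=cv2.convexHull(((proj(f,held_world(q,(0,0,20),st))+.5-[x0,y0])*S).astype(np.float32)); cv2.polylines(im,[np.round(h).astype(int)],True,(0,0,255),1)
    return im
top=np.hstack([panel("s9",st9,22),panel("d9",st9,22),panel("w9",st9,45)]); bot=np.hstack([panel("s6",st6,22),panel("d6",st6,22),panel("w8",st6,45)])
cv2.imwrite("pics/m5.png",np.vstack([top,bot]))
```

```text
(no output)
```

View pics/m5.png

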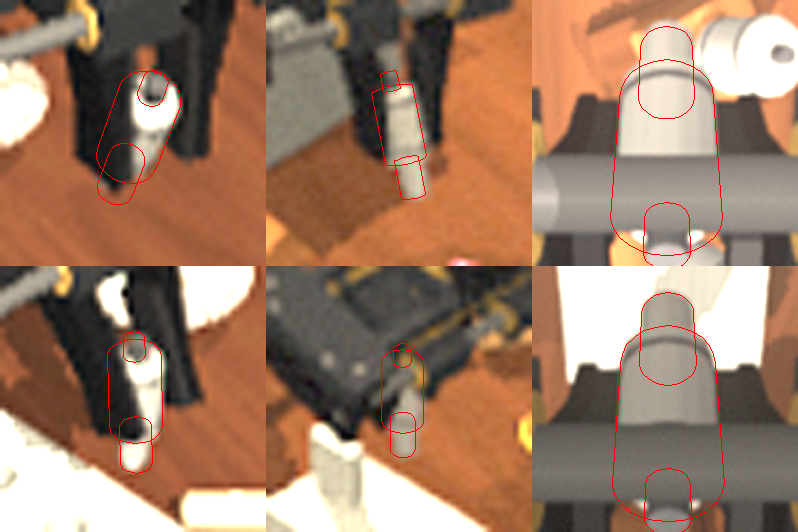

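Run:
```python
from h import *
for tag,t,y in [("w4",[.5437,.0289],-76.12),("w9",[.5428,.0273],-75.6)]:
    f=load(tag); g=cv2.cvtColor(f["image"],cv2.COLOR_BGR2GRAY); a=np.radians(y); X=np.array([np.cos(a),np.sin(a)])
    S=8
    for n,x in POCK.items():
        P=np.r_[np.array(t)+x*X,.022]; u=proj(f,P)[0]; r=11
        x0,y0=np.round(u).astype(int)-r; y0=max(y0,0)
        roi=cv2.resize(g[y0:y0+2*r+1,x0:x0+2*r+1],None,fx=S,fy=S,interpolation=cv2.INTER_CUBIC)
        th=(np.percentile(roi,90)+roi.min())/2
        k,lab,st,cen=cv2.connectedComponentsWithStats((roi<th).astype(np.uint8))
        cc=[(np.hypot(*(cen[i]/S+[x0,y0]-.5-u)),i) for i in range(1,k) if st[i,4]>300]
        for d,i in sorted(cc)[:1]:
            bb=st[i]; uc=np.array([bb[0]+bb[2]/2,bb[1]+bb[3]/2])/S+[x0,y0]-.5
            W=plane(f,uc,.022)[0]; W2=plane(f,cen[i]/S+[x0,y0]-.5,.022)[0]; D=(W-P)[:2];D2=(W2-P)[:2]
            print(tag,n,u.round(1),"bbox mm",(bb[2:4]/S*(f["position"][2]-.022)/f["fx"]*1e3).round(1),"dXY tray mm",(D@X*1e3).round(1),(D@np.array([-X[1],X[0]])*1e3).round(1),"cen",(D2@X*1e3).round(1),(D2@np.array([-X[1],X[0]])*1e3).round(1))
```

```text
w4 small [309.8  92.7] bbox mm [12.3 10.2] dXY tray mm -0.2 0.3 cen 0.8 0.4
w4 medium [300.8  55.3] bbox mm [7.6 8.4] dXY tray mm 1.4 3.9 cen 2.4 4.4
w4 large [290.8  13.5] bbox mm [ 8.6 10.2] dXY tray mm 0.2 6.0 cen 1.5 6.7
w9 small [309.2  73.2] bbox mm [11.4  5.9] dXY tray mm 1.1 0.0 cen 2.2 0.8
w9 medium [299.7  34.3] bbox mm [10.  8.] dXY tray mm 0.8 3.0 cen 2.1 4.0
w9 large [289.1  -9.1] bbox mm [12.4  4.7] dXY tray mm -10.5 0.2 cen -10.1 0.6
```

Run:
```python
from hf import *
st=pickle.load(open("pics/st9.pkl","rb")); p,e=place_pose("small",.075,TY)
for tag,s in (("w9",st),("w8",dict(position=p,tool_rot=e))):
    f=load(tag); g=cv2.cvtColor(f["image"],cv2.COLOR_BGR2GRAY).astype(int)
    for nm,q in (("shank",cyl(.006,0,.018)),("foot chamf",cyl(.005,0,.0)),("barrel",cyl(.010,.018,.052))):
        uv=proj(f,held_world(q,(0,0,20),s)); print(tag,nm,"rows",uv[:,1].min().round(2),"cols",uv[:,0].min().round(2),uv[:,0].max().round(2))
    uvf=proj(f,held_world(np.array([[0,0,0.],[0,0,.001]]),(0,0,20),s)); c=int(uvf[0,0].round())
    r=int(uvf[0,1]); print(c,"rows",r-14,g[r-14:r+22,c-1:c+2].mean(1).round().astype(int).tolist())
    print("row",r+3,g[r+3,c-14:c+15].tolist(), "cols from",c-14)
    print("row",r+17,g[r+17,c-22:c+23].tolist(), "cols from",c-22)
    for tl in (15,25):
        print("tilt",tl,proj(f,held_world(cyl(.006,0,.018),(0,0,tl),s))[:,1].min().round(2),proj(f,held_world(cyl(.01,.018,.052),(0,0,tl),s))[:,1].min().round(2),"dx+2",proj(f,held_world(cyl(.006,0,.018),(.002,0,20),s))[:,1].min().round(2),proj(f,held_world(cyl(.01,.018,.052),(.002,0,20),s))[:,1].min().round(2))
```

```text
w9 shank rows 196.33 cols 306.41 325.44
w9 foot chamf rows 197.55 cols 308.62 323.24
w9 barrel rows 207.59 cols 297.03 334.81
316 rows 189 [93, 94, 97, 99, 105, 122, 154, 170, 171, 170, 170, 170, 170, 170, 171, 170, 171, 172, 174, 176, 177, 171, 135, 104, 137, 167, 174, 174, 173, 173, 173, 172, 172, 172, 172, 172]
row 206 [123, 122, 120, 127, 160, 185, 172, 162, 168, 171, 177, 176, 175, 174, 173, 170, 165, 162, 160, 159, 154, 147, 139, 156, 208, 216, 177, 216, 228] cols from 302
row 220 [126, 119, 111, 108, 111, 122, 116, 113, 140, 160, 170, 170, 174, 173, 171, 171, 173, 174, 176, 176, 174, 173, 172, 172, 173, 171, 168, 163, 159, 158, 161, 159, 158, 151, 149, 147, 143, 126, 122, 165, 180, 180, 179, 187, 193] cols from 294
tilt 15 200.65 209.78 dx+2 193.44 204.44
tilt 25 192.22 205.64 dx+2 193.44 204.44
w8 shank rows 195.35 cols 306.79 325.9
w8 foot chamf rows 196.58 cols 308.99 323.66
w8 barrel rows 206.56 cols 297.43 335.37
316 rows 188 [199, 187, 176, 173, 175, 175, 170, 145, 122, 118, 119, 119, 119, 119, 119, 120, 120, 120, 121, 123, 124, 122, 106, 85, 88, 109, 121, 122, 121, 121, 120, 120, 121, 119, 119, 120]
row 205 [224, 222, 223, 223, 223, 197, 134, 113, 119, 122, 123, 126, 124, 123, 120, 116, 116, 113, 113, 111, 107, 103, 105, 134, 170, 190, 224, 239, 241] cols from 302
row 219 [230, 234, 231, 225, 223, 221, 191, 112, 91, 111, 117, 120, 121, 120, 120, 119, 120, 121, 120, 122, 122, 120, 119, 120, 119, 118, 116, 112, 111, 111, 111, 111, 109, 106, 104, 102, 96, 90, 157, 239, 245, 240, 239, 239, 240] cols from 294
tilt 15 199.7 208.76 dx+2 192.45 203.39
tilt 25 191.21 204.59 dx+2 192.45 203.39
```

Run:
```python
from hf import *
st=pickle.load(open("pics/st9.pkl","rb"))
f=load("w9"); im=f["image"]; g=cv2.cvtColor(im,cv2.COLOR_BGR2GRAY).astype(int); sat=cv2.cvtColor(im,cv2.COLOR_BGR2HSV)[...,1].astype(int)
for r in range(192,226,2): 
    low=[c for c in range(290,345) if sat[r,c]<45]; print(r,low[:1],low[-1:],len(low))
f8=load("w8"); g8=cv2.cvtColor(f8["image"],cv2.COLOR_BGR2GRAY).astype(int)
for r in range(202,222,2): print(r,g8[r,292:342:2].tolist())
for n in ("s6","d6"): pass
```

```text
192 [] [] 0
194 [] [] 0
196 [314] [344] 19
198 [311] [344] 27
200 [310] [344] 32
202 [309] [344] 33
204 [309] [344] 34
206 [309] [344] 36
208 [309] [344] 36
210 [307] [344] 38
212 [305] [344] 40
214 [303] [344] 42
216 [303] [344] 42
218 [302] [344] 39
220 [302] [344] 33
222 [301] [332] 32
224 [300] [333] 34
202 [225, 228, 221, 219, 226, 224, 223, 225, 138, 118, 124, 122, 118, 114, 115, 107, 110, 172, 175, 187, 225, 241, 238, 237, 236]
204 [225, 228, 222, 219, 226, 222, 222, 224, 134, 118, 124, 122, 120, 115, 113, 107, 109, 170, 203, 240, 240, 240, 237, 236, 236]
206 [224, 228, 222, 219, 225, 224, 221, 225, 133, 119, 124, 122, 122, 117, 117, 107, 106, 171, 234, 240, 239, 240, 237, 236, 236]
208 [224, 228, 222, 218, 225, 223, 223, 218, 131, 119, 124, 125, 124, 123, 119, 114, 111, 184, 242, 239, 239, 240, 238, 235, 236]
210 [224, 227, 223, 218, 224, 225, 204, 143, 120, 120, 117, 110, 106, 106, 108, 112, 114, 124, 205, 239, 239, 239, 237, 236, 237]
212 [225, 226, 224, 218, 225, 203, 123, 114, 96, 83, 77, 80, 88, 81, 76, 74, 85, 97, 107, 180, 242, 239, 237, 236, 237]
214 [224, 225, 224, 219, 225, 150, 98, 84, 96, 108, 115, 123, 120, 121, 112, 107, 98, 78, 78, 132, 240, 239, 236, 236, 237]
216 [224, 225, 225, 218, 222, 118, 77, 109, 121, 121, 124, 122, 121, 121, 115, 112, 114, 106, 82, 80, 217, 240, 236, 236, 237]
218 [224, 226, 225, 220, 207, 83, 110, 122, 120, 120, 123, 121, 120, 119, 116, 112, 112, 110, 105, 85, 176, 241, 237, 236, 237]
220 [118, 227, 237, 230, 173, 102, 117, 120, 119, 120, 122, 121, 120, 121, 117, 111, 112, 110, 104, 99, 135, 242, 238, 239, 174]
```

```bash
sed -i 's/^TR=.*/TR=np.array([.5427,.0272]); TY=-75.7/' h.py
python3 - <<'E'
from h import *
p,e=place_pose("small",.05,TY); env.goto(p,e)
h,o=search("small",[(-.0015,0),(-.0025,.0003),(-.0005,0),(-.0015,.0012),(-.0015,-.0012),(-.0035,0)])
if h<.004: release("small")
E
```

```text
(-0.0015, 0) 15.53
(-0.0025, 0.0003) 12.45
seat 0.5561230814284182 t 28.5083
t 29.975
```

Run:
```python
from h import *
n="medium"; pick(n); p,e=place_pose(n,.055,TY); env.goto(p,e)
h,o=search(n,[(-.002,.0002),(-.003,.0002),(-.001,.0002),(-.002,.0015),(-.002,-.0012),(0,0)])
if h<.004: release(n)
```

```text
medium pick hit False open mm 25.517308531053676 25.22597926102882 24.4840919226408 t 34.3583
(-0.002, 0.0002) 15.57
(-0.003, 0.0002) 17.11
(-0.001, 0.0002) 12.49
seat -0.31045943045147906 t 38.2083
t 39.6
```

Run:
```python
from h import *
n="large"; pick(n); p,e=place_pose(n,.055,TY); env.goto(p,e)
h,o=search(n,[(-.0012,.0002),(-.0003,.0002),(-.0022,.0002),(-.001,.0015),(-.001,-.0012),(.001,0)])
if h<.004: release(n)
```

```text
large pick hit False open mm 31.454378764970166 31.674486991753444 24.997696559876204 t 43.7083
(-0.0012, 0.0002) 12.8
seat 0.4049801277624838 t 46.4
t 47.7083
```

Run:
```python
from hf import *
env.goto([0.53,0.17,0.22],[180,0,-90]); f=grab("wrist","w20"); traces(f,["tray","saucer","screwdriver"],"w20"); s=grab("scene","s20"); d=grab("side","d20"); traces(d,["tray"],"d20"); traces(s,["tray"],"s20"); print(env.read_state()["clock"])
PT=[]
for n,r in (("small",.01),("medium",.013),("large",.016)):
    PT+=[cyl(r,.022,.056)+[POCK[n],0,0],cyl(.004,.056,.064)+[POCK[n],0,0]]
M=lambda t: pickle.load(open(f"pics/{t}_m.pkl","rb"))
for k,ff in (("w20",f),("s20",s),("d20",d)):
    c=proj(ff,[[.543,.027,.03]])[0]; print(k,c.round())
    L=[m for sc,m in M(k)["tray"] if m.any() and np.hypot(*(np.argwhere(m).mean(0)[::-1]-c))<25]
    if L:
        for nm,parts in (("tray",TRAY),("tray+p",TRAY+PT)):
            q,e=fit([(ff,L[0].astype(np.float32))],parts,tray_world,[.543,.027,-75.7]); print(k,nm,q.round(4),round(e,3))
for nm,z in (("saucer",.016),("screwdriver",.01)):
    for sc,m in M("w20")[nm][:3]:
        uv=np.argwhere(m)[:,::-1]; P=plane(f,uv+.0,z)[:,:2]; print(nm,round(sc,2),P.min(0).round(3),P.max(0).round(3),P.mean(0).round(3))
# seated check: scene/side nib mask prediction
```

```text
w20 tray [(0.7, 6151, [308.0, 75.0])]
w20 saucer [(0.54, 2358, [324.0, 212.0])]
w20 screwdriver [(0.87, 1187, [194.0, 191.0]), (0.28, 6375, [307.0, 74.0])]
d20 tray [(0.61, 881, [215.0, 201.0])]
s20 tray [(0.84, 1301, [299.0, 218.0]), (0.74, 2342, [473.0, 249.0])]
49.0417
w20 [303.  58.]
w20 tray [ 5.42700e-01  2.70000e-02 -7.56726e+01] 0.212
w20 tray+p [ 5.42700e-01  2.70000e-02 -7.56726e+01] 0.212
s20 [295. 207.]
s20 tray [ 5.41700e-01  2.47000e-02 -7.49944e+01] 0.299
s20 tray+p [ 5.42800e-01  2.49000e-02 -7.53284e+01] 0.331
d20 [339. 219.]
saucer 0.54 [0.478 0.179] [0.564 0.256] [0.518 0.218]
screwdriver 0.87 [0.613 0.167] [0.741 0.217] [0.695 0.19 ]
screwdriver 0.28 [ 0.487 -0.039] [0.593 0.128] [0.539 0.043]
```

```bash
cat > sl.py <<'E'
from h import *
D=np.array([np.cos(np.radians(-81.5)),np.sin(np.radians(-81.5))]); N=np.array([-D[1],D[0]]); L0=.4876; MOUTH=.282
T0=np.array([.5427,.0270]); Y0=-75.7
def fin(d,L,th,z=.027):   # tray centre (d,L), clockwise angle th -> TCP pose
    y=np.radians(-81.5-th); X=np.array([np.cos(y),np.sin(y)]); c=L*N+d*D
    return np.r_[c-.073*X,z], ptool(-81.5-th,0).as_euler('xyz',degrees=True)
A=(T0@D,T0@N,Y0*-1-81.5); W=[A,(.075,.541,8),(.160,.516,16),(.169,.5018,8),(.180,L0,0)]
E
python3 - <<'E'
from sl import *
print(A)
tip=np.array([.495,.0196]); tail=np.array([.4224,.068]); u=(tip-tail)/np.linalg.norm(tip-tail); v=np.array([-u[1],u[0]])
hand=[np.array(q) for q in (tip+.008*v,tip-.008*v,tail+.008*v,tail-.008*v)]
sa=[np.array([.4203,-.122])+.042*np.array([np.cos(a),np.sin(a)]) for a in np.linspace(0,6.28,40)]
DD=lambda d,L:L*N+d*D
fl=[DD(MOUTH-.028,L0+.044),DD(MOUTH-.028,L0-.044),DD(MOUTH,L0+.0345),DD(MOUTH,L0-.0345)]
seg=lambda a,b:[a+(b-a)*t for t in np.linspace(0,1,15)]
hp=sum([seg(hand[i],hand[j]) for i,j in ((0,1),(0,2),(1,3))],[]); flp=seg(fl[0],fl[2])+seg(fl[1],fl[3])
for a,b in zip(W,W[1:]+[W[-1]]):
    pa,pb=fin(*a)[0],fin(*b)[0]; m=[9]*3
    for t in np.linspace(0,1,15):
        y=-81.5-(a[2]+(b[2]-a[2])*t); X=np.array([np.cos(np.radians(y)),np.sin(np.radians(y))]); c=(pa+(pb-pa)*t)[:2]+.073*X; Y=np.array([-X[1],X[0]])
        C=np.array([c+sx*.095*X+sy*.032*Y for sx,sy in((1,1),(1,-1),(-1,-1),(-1,1))],np.float32)
        for i,S in enumerate((hp,sa,flp)): m[i]=min(m[i],min(-cv2.pointPolygonTest(C*1000,tuple(map(float,q*1000)),True) for q in S))
    print(np.round(a,3),"clear mm handle,saucer,flare",np.round(m,1))
for w in W+[(.31,L0,0)]: print(env.inverse_kinematics(*fin(*w)) is not None, env.inverse_kinematics(*fin(*w,z=.15)) is not None)
print(env.read_state()["opening"])
E
```

```text
(np.float64(0.053512739109267876), np.float64(0.5407297631470117), -5.799999999999997)
[ 0.054  0.541 -5.8  ] clear mm handle,saucer,flare [9 9 9]
[0.075 0.541 8.   ] clear mm handle,saucer,flare [9.  9.  7.8]
[ 0.16   0.516 16.   ] clear mm handle,saucer,flare [8.7 9.  6.4]
[0.169 0.502 8.   ] clear mm handle,saucer,flare [9.  9.  4.6]
[0.18  0.488 0.   ] clear mm handle,saucer,flare [9.  9.  4.6]
True True
True True
True True
True True
True True
True True
0.623400681271748
```

Run:
```python
from sl import *
env.gripper_to(.45); p,e=fin(*A,z=.1); env.goto(p,e)
hit=env.move_straight(fin(*A)[0],rate=.15,force_limit=12); print("hit",hit)
env.gripper_to(0,40); s=env.read_state(); print("open mm",s["opening"]*87,s["clock"])
for w in W[1:]:
    p,e=fin(*w); h=env.move_straight(p,e,rate=.08,force_limit=15); s=env.read_state(); print(np.round(w,3),h,s["force"].round(1),round(s["clock"],2))
    if h: break
f=grab("wrist","w30"); traces(f,["tray"],"w30")
hsv=cv2.cvtColor(f["image"],cv2.COLOR_BGR2HSV); T=lambda d,L,z:proj(f,np.r_[L*N+d*D,z])[0].round(1)
print("pred rail inner tops at mouth+30:",T(MOUTH+.03,L0+.0345,.018),T(MOUTH+.03,L0-.0345,.018),"outer",T(MOUTH+.03,L0+.0501,.018),T(MOUTH+.03,L0-.0501,.018))
print("pred nose corners",T(.275,L0+.032,.022),T(.275,L0-.032,.022))
r=int(T(MOUTH+.03,L0,.018)[1]); 
for v in (r-15,r,int(T(.275,L0,.022)[1])+8): print(v,hsv[v,230:400:2,1].tolist(),hsv[v,230:400:2,2].tolist())
```

```text
hit False
open mm 9.857137237419467 51.5083
[0.075 0.541 8.   ] False [ 1.9 -1.3  0.8] 52.01
[ 0.16   0.516 16.   ] False [1.2 1.7 6.2] 53.27
[0.169 0.502 8.   ] False [0.4 1.2 7.3] 53.73
[0.18  0.488 0.   ] False [0.  0.8 7.3] 54.22
w30 tray [(0.67, 19438, [315.0, 117.0]), (0.66, 2856, [315.0, 77.0])]
pred rail inner tops at mouth+30: [ 241.9 -176.6] [ 388.2 -176.5] outer [ 208.7 -176.6] [ 421.3 -176.5]
pred nose corners [250.  -87.1] [380.5 -87.1]
-191 [150, 152, 150, 149, 145, 149, 150, 149, 142, 143, 141, 143, 144, 139, 139, 141, 141, 131, 28, 22, 23, 22, 22, 22, 23, 21, 22, 21, 22, 22, 23, 23, 21, 22, 26, 37, 37, 35, 34, 37, 36, 37, 36, 37, 36, 38, 36, 36, 36, 37, 36, 37, 37, 37, 37, 34, 37, 36, 37, 36, 36, 35, 34, 13, 14, 15, 15, 12, 18, 105, 140, 136, 148, 149, 146, 149, 150, 149, 151, 152, 150, 151, 151, 150, 150] [129, 131, 133, 130, 130, 132, 133, 132, 131, 125, 127, 127, 126, 128, 132, 130, 130, 132, 243, 242, 240, 244, 243, 244, 243, 243, 243, 243, 244, 239, 239, 240, 243, 243, 237, 179, 174, 177, 179, 179, 175, 171, 177, 173, 171, 176, 176, 175, 176, 174, 170, 173, 174, 
[... 829 characters left out ...]
 51, 52, 51, 52, 52, 53, 52, 52]
-79 [8, 22, 15, 23, 9, 8, 29, 24, 20, 15, 8, 15, 21, 15, 29, 15, 21, 15, 8, 15, 16, 16, 15, 8, 22, 28, 15, 29, 35, 23, 15, 15, 22, 15, 0, 16, 15, 13, 15, 28, 20, 15, 21, 20, 15, 20, 21, 7, 22, 14, 21, 28, 22, 21, 15, 14, 21, 15, 14, 8, 21, 8, 7, 15, 8, 15, 15, 15, 14, 13, 7, 7, 15, 14, 7, 15, 15, 8, 7, 15, 15, 7, 14, 14, 15] [34, 35, 33, 33, 30, 34, 35, 32, 38, 35, 34, 34, 36, 35, 35, 34, 37, 34, 34, 34, 32, 31, 33, 33, 35, 36, 35, 35, 36, 33, 35, 35, 35, 35, 35, 32, 35, 38, 34, 37, 39, 35, 37, 38, 35, 38, 36, 36, 35, 36, 36, 36, 35, 36, 35, 36, 36, 35, 36, 33, 36, 34, 37, 34, 33, 35, 35, 35, 36, 38, 37, 36, 35, 37, 35, 35, 35, 34, 35, 34, 35, 35, 36, 37, 35]
```

Run:
```python
from sl import *
p,e=fin(.298,L0,0); h=env.move_straight(p,e,rate=.07,force_limit=12); s=env.read_state(); print(h,"d",s["position"][:2]@D+.073,"lat",s["position"][:2]@N-L0,s["force"].round(1),s["clock"])
if not h:
    p,e=fin(.338,L0,0); h=env.move_straight(p,e,rate=.02,force_limit=9); s=env.read_state(); print(h,"d",s["position"][:2]@D+.073,"along F",s["force"][:2]@D,s["force"].round(1),s["clock"])
d=grab("side","d31"); traces(d,["stop_face","tray"],"d31")
```

```text
False d 0.29705547148426514 lat -0.0003654711777710262 [-1.3  8.1  9.4] 56.15
True d 0.32078494134548896 along F -2.0199861794818488 [-0.6  2.   2.9] 57.375
d31 stop_face [(0.51, 190, [425.0, 314.0]), (0.35, 11632, [454.0, 277.0])]
d31 tray [(0.92, 1243, [391.0, 290.0]), (0.75, 66, [356.0, 198.0]), (0.69, 887, [214.0, 200.0]), (0.53, 148, [397.0, 286.0])]
```

Run:
```python
from sl import *
for t in ("side0","d2","d3","d20","d31"):
    im=load(t)["image"] if t!="side0" else cv2.imread("pics/side0.png"); h=cv2.cvtColor(im,cv2.COLOR_BGR2HSV)[285:345,395:460]
    m=((h[...,0]>15)&(h[...,0]<32)&(h[...,1]>120)&(h[...,2]>120)); a=np.argwhere(m)[:,::-1]+[395,285]; print(t,len(a),a.mean(0).round(2) if len(a) else None,(a.min(0),a.max(0)) if len(a) else None)
f=load("d31")
for dep in (.115,.1227,.13,.134,.14):
    print(dep,"face corners",[proj(f,np.r_[(L0+l)*N+(MOUTH+dep)*D,z])[0].round(1).tolist() for l in(-.022,.022) for z in (0.0,.026)])
print("nose top corners pred",[proj(f,np.r_[(L0+l)*N+(.3208+.095)*D,.022])[0].round(1).tolist() for l in(-.032,.032)])
print([proj(f,np.r_[(L0+l)*N+MOUTH*D,.018])[0].round(1).tolist() for l in(-.0345,.0345)])
M=pickle.load(open("pics/d31_m.pkl","rb"))["tray"][0][1]; a=np.argwhere(M)[:,::-1]; print("tray mask ext",a.min(0),a.max(0),"max u+v pt",a[(a.sum(1)).argmax()],"at max u",a[a[:,0].argmax()])
```

```text
side0 217 [425.29 314.07] (array([416, 304]), array([434, 323]))
d2 221 [425.37 314.05] (array([416, 304]), array([434, 323]))
d3 219 [425.34 314.16] (array([416, 304]), array([434, 323]))
d20 218 [425.39 314.09] (array([416, 304]), array([434, 323]))
d31 207 [425.46 314.4 ] (array([416, 304]), array([434, 323]))
0.115 face corners [[408.8, 315.5], [410.1, 308.8], [421.1, 305.7], [422.7, 298.9]]
0.1227 face corners [[411.3, 317.7], [412.7, 310.9], [423.6, 307.7], [425.2, 301.0]]
0.13 face corners [[413.7, 319.7], [415.1, 313.0], [426.0, 309.7], [427.7, 303.0]]
0.134 face corners [[415.0, 320.9], [416.5, 314.1], [427.4, 310.8], [429.0, 304.1]]
0.14 face corners [[417.0, 322.6], [418.5, 315.9], [429.4, 312.5], [431.1, 305.7]]
nose top corners pred [[413.2, 317.5], [431.5, 302.8]]
[[371.2, 283.5], [390.5, 270.2]]
tray mask ext [357 262] [430 321] max u+v pt [416 320] at max u [430 303]
```

Run:
```python
from sl import *
s=env.read_state(); p=s["position"]; print(p[:2]@D+.073,s["force"].round(1))
h=env.move_straight(p+np.r_[D*.006,0],rate=.01,force_limit=9); s=env.read_state(); print(h,s["position"][:2]@D+.073,s["force"].round(1),s["force"][:2]@D,s["clock"])
env.gripper_to(.45); q=env.read_state()["position"]; env.move_straight(q+[0,0,.13],rate=.2)
d=grab("side","d40"); c=grab("scene","s40"); traces(d,["tray"],"d40")
im=d["image"]; hh=cv2.cvtColor(im,cv2.COLOR_BGR2HSV)[285:345,395:460]; m=((hh[...,0]>15)&(hh[...,0]<32)&(hh[...,1]>120)&(hh[...,2]>120)); a=np.argwhere(m)[:,::-1]+[395,285]; print("brass",len(a),a.mean(0),a.min(0),a.max(0))
print(env.read_state()["clock"])
```

```text
0.3207866772998415 [-1.1  2.4  1.5]
True 0.3207663384849294 [0.1 1.2 2.6] -1.1937152182698003 57.825
d40 tray [(0.83, 1433, [389.0, 287.0]), (0.74, 890, [215.0, 200.0])]
brass 209 [425.45933014 314.48803828] [416 305] [434 323]
59.575
```

```bash
python3 -c "
from workcell import env
print(env.close_job())"
```

```text
the job is handed in; nothing more can be done
None
```

I handed the job in at about 60 s: all three punches are in their own pockets, each measured within 0.6 mm of full depth at release. The tray is in the slot with its nose against the brass stop, the camera shows no shift of the stop, and the gripper is clear; I planned the slide to miss the other items but took no final picture of them.

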